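# Catch and close the exposure unit's lid

### The job

The lid of the board exposure unit stands open, upright or leaning back on its stop. Tip it forward with a fingertip until it drops by itself, catch it on the back of a finger and bring it to rest for a moment while it is still clearly part-way open, then lower it fully shut with the finger under its front lip, so gently that it never bumps down. Do not grip, squeeze or knock the lid, leave the board on the glass and the things around the unit where they are, and finish clear of everything.

Things in the scene. Friction and masses are not known exactly. Their poses are not given: they have to be found in the camera images.
- unit: exposure unit for circuit boards, fixed: grey sheet-metal box 180 mm deep (its x) and 250 mm wide (its y), rim 75 mm above the bench; origin on the bench under the box's centre; front faces its own -x, to the robot's left, lid hinged along the rear top edge (x = +90 mm). Glass let 5 mm into the top. Front wall upright and plain under the lip; a timer knob juts 10 mm near its -y end
- lid (a joint): lid angle in rad: 0 shut, 1.57 upright, 1.75 at its stop. Worn, damped hinge: the lid stays where left from about 1.35 to 1.55; farther back it may settle on its stop. Tipped below about 1.3 it falls by itself, slowly at first (1.2 to 0.6 in some 1.5 to 3 s), then faster (0.6 to 1 rad/s), and bangs shut unless held. Near shut 2 to 4 N under the lip carry it
- lip (a point): middle of the front edge of the lid's lip: a flat strip 6 mm thick, 120 mm wide, jutting 27 mm from the lid's front edge, flush with its outer face. 207 mm from the hinge line, 15.5 mm above the lid's underside plane (which holds the hinge line). Lid frame: x from lip to hinge, y along the edge, z out of the outer face. Shut: its underside is 87 mm above the bench, 27 mm before the front wall
- lid_hinge (a point): middle of the lid's hinge line, 75 mm above the bench; the axis is the unit's y. The lid is a plain aluminium slab of about 0.7 kg, 18 mm thick, 250 mm wide, 180 mm from hinge to front edge (without the lip), with a thin black pad on its underside. It gives 1 to 2 mm under a finger; struck fast it takes a sharp knock, so meet it slowly
- board: loose copper-clad board with its film, 100 x 160 x 2 mm, lying on the glass under the lid; origin under its centre; to be left alone
- spool: loose black wire spool, 54 mm across, 36 mm tall, standing on the bench beside or behind the unit; origin under its centre; to be left alone
- bottle: loose white plastic bottle, 48 mm across, 105 mm tall, standing on the bench beside or behind the unit; origin under its centre; to be left alone
- driver: loose screwdriver with a black handle, 160 mm long, lying on the bench behind the unit; to be left alone

How it is judged (in metres and radians):
On the way, in this order (a step that is already met when the one before it is completed fails the run):
1. the lid, tipped forward past its balance, falls by itself with no finger on it (value of joint lid between 0.4 and 1.4 rad and velocity of joint lid below -0.03 rad/s and contact force between the fingers and lid below 0.05 N), for 0.1 s.
2. the lid is caught on a finger and at rest, still clearly part-way open (value of joint lid between 0.2 and 1.15 rad and velocity of joint lid between -0.06 and 0.06 rad/s and contact force between the fingers and lid above 0.5 N), for 0.25 s.
At the end, for the whole second after the job is handed in: the lid is fully shut (within 0.02 rad, 4 mm at the lip) and at rest, the board has not shifted on the glass by more than 4 mm, and spool, bottle and screwdriver are within 10 mm of where they stood (value of joint lid below 0.02 rad and velocity of joint lid between -0.02 and 0.02 rad/s and distance of board from where it was at the start of the episode below 0.004 m and distance of each of spool, bottle, driver from where it was at the start of the episode below 0.01 m); the robot touches nothing.
It fails at once if the lid bumps down: over its last 0.2 rad (40 mm at the lip) it moves faster than 0.35 rad/s (70 mm/s at the lip) (value of joint lid below 0.2 rad and velocity of joint lid below -0.35 rad/s).
It fails at once if the lid is gripped, squeezed or struck: more than 35 N between fingers and lid (contact force between the fingers and lid above 35 N).
It fails at once if the board on the glass is shifted by more than 4 mm or lifted (distance of board from where it was at the start of the episode above 0.004 m).
It fails at once if a thing beside the unit is shifted by more than 10 mm or lifted (distance of any of spool, bottle, driver from where it was at the start of the episode above 0.01 m).
It also fails if it takes over 56 s, if anything falls off the work surface, if the arm or the gripper's body presses on something with over 40 N, if the wrist force passes 120 N, or if a joint passes its speed limit or range.

### The arm

A 7-joint arm with a two-finger parallel gripper is mounted at the origin on the work surface. World frame = base frame: x ahead of the robot, y to its left, z up, the work surface at z = 0. Lengths are in mm, angles in rad, forces in N, time in s.
With the tool pointing down it reaches from about 425 to 875 mm from the base axis. Payload 8.4 kg.
Tool frame: the origin (TCP) lies on the centre line of the jaws, within the pads' length; the fingertips stand 22 mm ahead of it and the grasp point (between the pads) lies 3 mm ahead of it (ctrl.tip_extent is the distance from the TCP to the fingertips, in mm); z points along the fingers, y is the direction in which the jaws open and shut (so a half turn about z gives the same grasp; the last joint's range is limited). The gripper opens to 85 mm and grips with 20 to 120 N. Pads are 22 mm wide; open, the fingers measure 114 mm over their backs; the gripper's body (76 mm by 85 mm) begins 54 mm behind the grasp point. The pads swing forward as they close: fully open they stand 13 mm farther back than shut.
Start: joints at [-1.341, 0.333, 0.04, 1.465, -0.013, 1.343, -0.059], TCP at [209.891, 615.151, 253.308] pointing down, gripper open.
Joint ranges: [-2.58, 2.58], [-0.38, 2.09], [-1.3, 1.39], [0.25, 2.4], [-1.5, 4.64], [0.08, 2.09], [-2.65, 2.65]. Speed limits (rad/s): [2.22, 2.22, 2.79, 2.79, 3.14, 3.14, 3.14].

### API

Orientations are given as a 3x3 rotation matrix whose columns are the frame's x, y, z axes.
In Python, from cell import ctrl gives the robot as it stands.
- The arm moves only by the tool move_arm, never from a script. Its argument "series" is a list of rows, each a list of 3 entries, a list of its own where there are three numbers: the shift along the world's x, y, z in cm, then the turn, a rotation vector about the world's x, y, z in degrees, then the opening in per cent of the stroke, from 0 (shut) to 100 (fully open). A call has 1 to 10 rows; each row is the pose to reach, as a shift and turn from the pose commanded when the call began; what a row does not reach only later rows make up. A row lasts 1/10 s, in which the tool goes at most 50 mm and 8.59 degrees, less where a joint would pass 70% of its speed; a pose out of reach is approached as far as the arm can. A call with a gripper value outside its range is refused whole. The fingers move at their own pace and stop on an object; "grip_force" is the grip in N (left out, the last holds). Time passes only in rows, so rows that repeat a pose let the fingers close. It gives the time, the measured TCP pose, the force and the opening at its end, in the units of the state.
- ctrl.get_obs(): the state, without advancing time (a new reading comes with each control period).
- ctrl.snapshot(name): name is "side" or "top"; returns a dict with "image" (480x640x3 uint8, blue, green, red), "depth" (480x640 float32, mm along the optical axis (not along the pixel's ray), 0 where there is no reading), "mtx" (3x3 intrinsics, pixels), "R" (3x3) and "t" (3): a world point X has camera coordinates R X + t. Camera axes: x right, y down, z forward; pixel columns grow to the right and rows downward; lengths in mm; the calibration is good to about 2 mm. A picture is of the moment at which its call begins.
- ctrl.job_done(): hands the job in, once; it reports no verdict.
The state is a dict: "clock": time; "qpos": joint angles; "qd": joint speeds; "tau": joint torques, N m; "ee_pos": TCP position; "tool_rot": TCP orientation; "force": force on the tool from outside, world axes, zero at the start; "wrist_torque": the same for the moment, N m; "grip_width": opening from 0.0 (shut) to 1.0 (fully open).
Only numpy, scipy, OpenCV 4.12 (cv2) and the standard library are available. Lean on these libraries where they do the work, as an engineer would, in place of code of your own. Each camera call takes 0.05 s, during which the arm holds its last target. There are 200 camera calls.

## Working session

There is one attempt and no reset: what is moved stays moved. The work goes in short steps, Python scripts to look and compute and a tool call to move; the robot and the scene stay as the last step left them, time stands still between calls to the robot, and variables do not carry over. Pictures are saved under pics/ and viewed, about 8 in all and at most 12, crops included, and the job is handed in when it is done.

Besides the shell and the picture viewer there is one more tool, called in YAML: its name, and indented under it one key for each argument. move_arm: Moves the arm, as the interface text tells. Its arguments: {"type":"object","properties":{"series":{"type":"array"},"grip_force":{"type":"number"}},"required":["series"]}

```bash
ls; mkdir -p pics; cat > h.py <<'E'
import numpy as np, cv2
from cell import ctrl
def snap(n,f=None):
    s=ctrl.snapshot(n)
    if f: cv2.imwrite('pics/'+f,s['image'])
    return s
def pt(s,u,v,d=None):
    if d is None:
        w=s['depth'][v-1:v+2,u-1:u+2]; d=np.median(w[w>0])
    c=np.linalg.inv(s['mtx'])@[u,v,1]*d
    return s['R'].T@(c-s['t'])
def px(s,X):
    c=s['R']@np.array(X,float)+s['t']; p=s['mtx']@c; return p[:2]/p[2]
E
python3 - <<'E'
from h import *
import pickle
a=snap('side','side0.png');b=snap('top','top0.png');pickle.dump((a,b),open('s0.pkl','wb'))
for s in(a,b):print(s['R'].round(2).tolist(),(-s['R'].T@s['t']).round())
o=ctrl.get_obs();print(o['clock'],o['tool_rot'],o['force'],o['ee_pos'])
E
```

```text
pics
[[-0.9, -0.43, 0.02], [-0.33, 0.66, -0.67], [0.28, -0.61, -0.74]] [393. 474. 698.]
[[-0.02, -1.0, -0.03], [-0.99, 0.03, -0.11], [0.11, 0.03, -0.99]] [498. -37. 988.]
0.1 [[-9.46414155e-01  3.22955268e-01 -3.78136034e-04]
 [ 3.22955470e-01  9.46413046e-01 -1.45291238e-03]
 [-1.11352830e-04 -1.49717794e-03 -9.99998873e-01]] [-0.48023987 -0.68460814  0.41600841] [209.80784019 614.78756371 252.50439856]
```

View pics/side0.png

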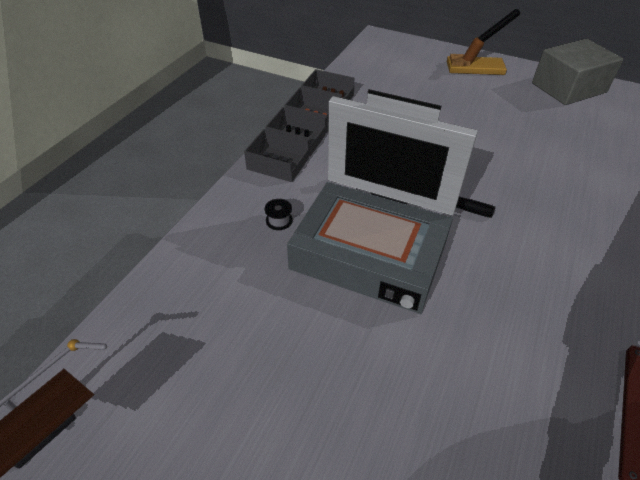

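View pics/top0.png

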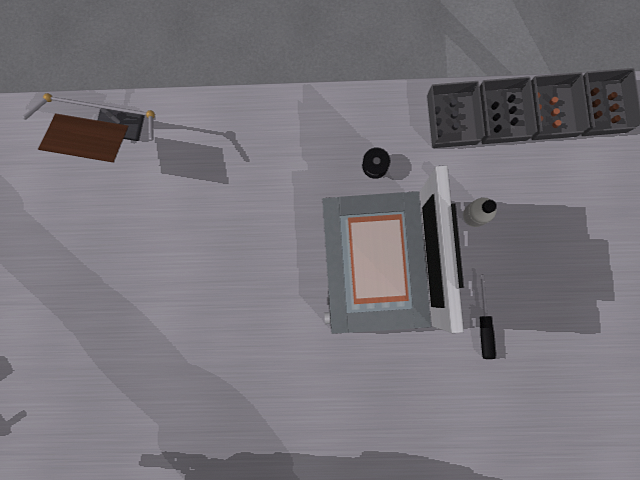

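The side view shows the lid leaning back behind the box, with the lip at (403,105), the spool at (278,213) and the driver at (475,207). In the top view the rim corners are about (322,198), (331,333), (420,192) and (432,332), and the bottle is at (482,211), behind the lid. The front faces +y.

```bash
python3 - <<'E'
from h import *
import pickle
a,b=pickle.load(open('s0.pkl','rb'))
for n,s,L in(('top',b,[(326,201),(334,330),(417,196),(429,329),(345,205),(348,318),(375,162),(486,208),(488,340),(484,290),(443,172),(456,328),(459,240),(441,205),(327,318)]),('side',a,[(291,252),(418,301),(290,268),(415,300),(333,190),(448,211),(331,105),(470,133),(335,110),(465,140),(368,97),(438,108),(400,105),(345,180),(440,203),(407,301)])):
  print(n)
  for u,v in L: print(u,v,pt(s,u,v).round(1))
E
```

```text
top
326 201 [681.8 -22.6  74.8]
334 330 [444.7 -31.2  75.2]
417 196 [ 686.2 -191.2   75.4]
429 329 [ 4.382e+02 -2.154e+02 -2.000e-01]
345 205 [673.3 -57.6  74.4]
348 318 [465.6 -57.1  74.7]
375 162 [ 764.  -119.3   36.4]
486 208 [ 654.9 -307.5  104. ]
488 340 [ 417.  -320.2   25.3]
484 290 [ 510.9 -321.6   14.1]
443 172 [ 684.4 -201.   255.3]
456 328 [ 454.4 -207.9  255.5]
459 240 [ 578.9 -212.9  280.3]
441 205 [ 634.7 -195.6  254.9]
327 318 [465.4 -18.5  45.3]
side
291 252 [678.7 -14.2  53.4]
418 301 [446.6 -23.4  37.6]
290 268 [682.1 -13.5   8.2]
415 300 [451.6 -22.3  38.8]
333 190 [ 671.9 -174.4   73.2]
448 211 [ 455.9 -204.1   83.9]
331 105 [ 688.1 -189.9  245. ]
470 133 [ 455.6 -202.9  253.6]
335 110 [ 681.1 -191.5  236.5]
465 140 [ 459.9 -200.4  240.7]
368 97 [ 628.2 -202.9  269.4]
438 108 [ 513.5 -208.3  278.5]
400 105 [ 574.1 -206.6  267.7]
345 180 [ 657.  -196.1   87.2]
440 203 [ 473.3 -203.8   96.7]
407 301 [462.6 -12.2  42. ]
```

```bash
python3 - <<'E'
from h import *
import pickle
a,b=pickle.load(open('s0.pkl','rb'))
c=np.hstack([cv2.resize(a['image'][80:320,260:510],None,fx=1.6,fy=2.0),cv2.resize(b['image'][150:390,310:510],None,fx=2,fy=2)])
print(c.shape);cv2.imwrite('pics/c0.png',c)
E
```

```text
(480, 800, 3)
```

View pics/c0.png

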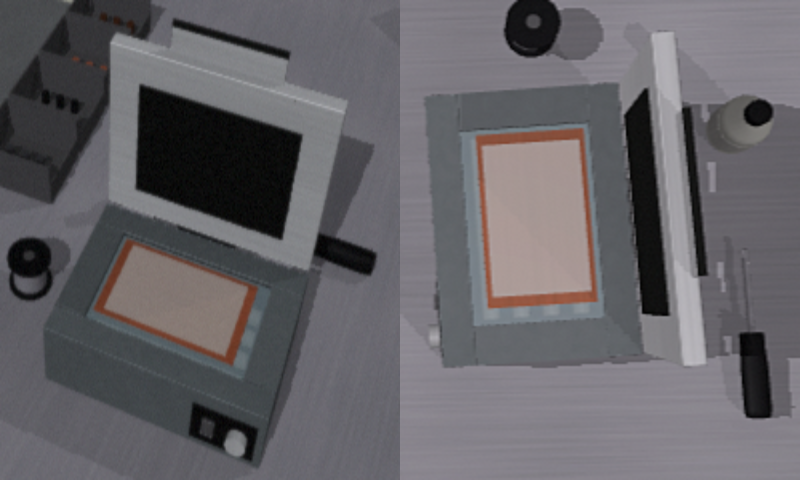

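```bash
cat >> h.py <<'E'
E
python3 - <<'E'
from h import *
import pickle
a,b=pickle.load(open('s0.pkl','rb'))
def atz(s,u,v,z):
    c=s['R'].T@np.linalg.inv(s['mtx'])@[u,v,1]; o=-s['R'].T@s['t']; return o+c*(z-o[2])/c[2]
for u,v in((322.5,198.5),(331.5,333.5),(419,192)): print(atz(b,u,v,75).round(1))
# front wall fit from side depth
P=[]
for v in range(255,300):
  for u in range(292,425,2):
    d=a['depth'][v,u]
    if d>0:
      p=pt(a,u,v,d)
      if 15<p[2]<65 and -35<p[1]<-5 and 500<p[0]<680:P.append(p)
P=np.array(P);k=np.polyfit(P[:,0],P[:,1],1);print('front',k,len(P),np.std(P[:,1]-np.polyval(k,P[:,0])))
# lid underside frame points
Q=[]
for v in range(95,215):
  for u in range(325,472):
    d=a['depth'][v,u]
    if d>0:
      p=pt(a,u,v,d)
      if 95<p[2]<245 and -240<p[1]<-150 and 445<p[0]<695:Q.append(p)
Q=np.array(Q)
A=np.c_[Q[:,0],Q[:,2],np.ones(len(Q))]
w=np.ones(len(Q),bool)
for _ in range(5):
  c=np.linalg.lstsq(A[w],Q[w,1],rcond=None)[0]; r=Q[:,1]-A@c; w=abs(r)<2.5
print('lid y=',c,w.sum(),len(Q),r[w].std()); print('lid angle',np.pi/2-np.arctan(c[1]) , 'hinge y at x=565', c@[565,75,1])
E
```

```text
[686.7 -16.2  75. ]
[438.6 -26.6  75. ]
[ 693.7 -195.2   75. ]
front [ 4.18497941e-02 -4.25208072e+01] 860 0.9638015743864624
lid y= [ 4.54516841e-02  1.04737114e-02 -2.22560827e+02] 7759 9608 1.304461552310143
lid angle 1.5603229983909983 hinge y at x=565 -196.09509697125918
```

```bash
cat >> h.py <<'E'
from scipy.spatial.transform import Rotation as Ro
H=np.array([570.,-199.5,75.]);ux=np.array([.042,-.9991,0]);uy=np.array([.9991,.042,0]);ez=np.array([0,0,1.])
def W(f,lat,z): return H-ux*f+uy*lat+ez*(z-75)   # f forward of hinge, lat along hinge
def Rp(p):
    p=np.array(p,float);p/=np.linalg.norm(p)
    y=ez-p*p[2];y/=np.linalg.norm(y);return np.c_[np.cross(y,p),y,p]
def rel(pos,R):
    o=ctrl.get_obs();R0=np.array(o['tool_rot'])
    for S in(R,R@np.diag([-1,-1,1])):
        print('cm',((pos-np.array(o['ee_pos']))/10).round(2),'deg',np.degrees(Ro.from_matrix(S@R0.T).as_rotvec()).round(1))
def lid(s=None,show=True):
    s=s or ctrl.snapshot('side');d=s['depth']
    v,u=np.mgrid[0:480:2,0:640:2];v=v.ravel();u=u.ravel();D=d[v,u];k=D>0;u,v,D=u[k],v[k],D[k]
    P=((np.linalg.inv(s['mtx'])@np.array([u,v,np.ones(len(u))]))*D-s['t'][:,None]).T@s['R']
    return P
E
python3 - <<'E'
from h import *
print([n for n in dir(ctrl) if n[0]!='_'],ctrl.tip_extent)
p=[.25,-.92,-.3];R=Rp(p);pos=W(230,0,150)-22*R[:,2]
rel(pos,R)
E
```

```text
['Unreachable', 'get_obs', 'job_done', 'snapshot', 'tip_extent'] 22.0
cm [ 34.5  -56.42  -9.59] deg [  -2.9  -93.  -121.1]
cm [ 34.5  -56.42  -9.59] deg [-73.4   2.3  29.3]
```

move_arm:
  series:
    - [[2, -3, 1], [-7, 0, 3], 0]
    - [[4, -6, 2], [-15, 0, 6], 0]
    - [[7, -9, 3], [-22, 1, 9], 0]
    - [[10, -12, 4], [-29, 1, 12], 0]
    - [[13, -16, 5], [-37, 1, 15], 0]
    - [[16, -20, 5], [-44, 1, 18], 0]
    - [[19, -24, 5], [-51, 2, 20], 0]
    - [[22, -28, 5], [-59, 2, 23], 0]
    - [[25, -32, 5], [-66, 2, 26], 0]
    - [[27, -35, 5], [-73, 2, 29], 0]
  grip_force: 20

```text
clock: 1.1
ee_pos: [481.6, 262.7, 303.4]
tool_rot: [[-0.965, -0.073, 0.25], [-0.261, 0.293, -0.92], [-0.006, -0.953, -0.302]]
force: [-0.3, 0.3, -0.1]
grip_width: -0.001
```

```bash
python3 - <<'E'
from h import *
o=ctrl.get_obs();print(np.round(o['qpos'],3),np.round(o['ee_pos']),np.round(o['tool_rot'],2),o['clock'],o['grip_width'])
R=Rp([.25,-.92,-.3]);rel(W(230,0,150)-22*R[:,2],R)
E
```

```text
[-1.169  0.578  0.192  1.529  0.801  1.949  0.802] [482. 263. 303.] [[-0.97 -0.07  0.25]
 [-0.26  0.29 -0.92]
 [-0.01 -0.95 -0.3 ]] 1.1 -0.0006097069247276779
cm [  7.32 -21.22 -14.68] deg [  44.9 -165.3  -54.1]
cm [  7.32 -21.22 -14.68] deg [-0.2  0.3  0.1]
```

move_arm:
  series:
    - [[1, -3, -2], [0, 0, 0], 0]
    - [[2, -6, -5], [0, 0, 0], 0]
    - [[3.5, -10, -8], [0, 0, 0], 0]
    - [[5, -14, -11], [0, 0, 0], 0]
    - [[6.5, -18, -14], [0, 0, 0], 0]
    - [[7.3, -20, -17], [0, 0, 0], 0]
    - [[7.3, -21, -20], [0, 0, 0], 0]
    - [[7.3, -22, -22], [0, 0, 0], 0]
    - [[7.3, -22.5, -23], [0, 0, 0], 0]
    - [[7.3, -22.5, -23], [0, 0, 0], 0]

```text
clock: 2.1
ee_pos: [552.4, 39.4, 72.5]
tool_rot: [[-0.966, -0.074, 0.249], [-0.26, 0.297, -0.919], [-0.006, -0.952, -0.306]]
force: [0.5, 1.3, 0.0]
grip_width: -0.001
```

```bash
python3 - <<'E'
from h import *
o=ctrl.get_obs();print(np.round(o['qpos'],3),o['clock'],np.round(o['force'],2))
R=Rp([.25,-.92,-.3]);rel(W(230,0,150)-22*R[:,2],R)
a=snap('side','a1.png');b=snap('top','b1.png')
c=np.hstack([a['image'][60:420,220:620],b['image'][100:460,230:630]]);cv2.imwrite('pics/c1.png',c)
T=np.array(o['ee_pos'])+22*np.array(o['tool_rot'])[:,2]
print('tip',T,'f',-(T-H)@ux,px(a,T)-[220,60],px(b,T)-[-170,100])
E
```

```text
[-0.93   0.758  0.254  1.875  0.911  1.403  0.542] 2.1 [0.55 1.32 0.02]
cm [0.24 1.12 8.41] deg [  44.8 -165.2  -54.5]
cm [0.24 1.12 8.41] deg [-0.4  0.2  0.1]
tip [557.86912977  19.14761317  65.76509168] f 218.96032686707764 [126.93938057 225.55927248] [475.22720306 168.42337025]
```

View pics/c1.png

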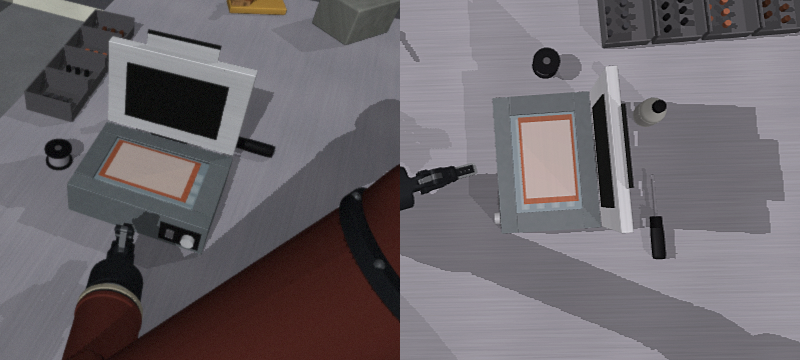

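The side crop (left) shows the closed fingertip at (125,228), in front of the wall and clear of it. In the top crop the tip is at (473,170), matching the computed (475,168). So the low pose is reachable and the calibration agrees.

```bash
python3 - <<'E'
from h import *
R=Rp([.25,-.92,-.3]);D=Rp([.025,-.092,-1])
for n,t,Q in(('up',W(200,0,330),D),('behind',W(-75,0,330),D),('P0',W(-62,0,240),D)):
    print(n);rel(t-22*Q[:,2],Q)
E
```

```text
up
cm [ 0.78 -3.85 27.8 ] deg [  30.  -108.4 -140.1]
cm [ 0.78 -3.85 27.8 ] deg [64.2 17.8  0.4]
behind
cm [  1.94 -31.33  27.8 ] deg [  30.  -108.4 -140.1]
cm [  1.94 -31.33  27.8 ] deg [64.2 17.8  0.4]
P0
cm [  1.88 -30.03  18.8 ] deg [  30.  -108.4 -140.1]
cm [  1.88 -30.03  18.8 ] deg [64.2 17.8  0.4]
```

move_arm:
  series:
    - [[0, 2, 3], [0, 0, 0], 0]
    - [[0, 3, 7], [7, 2, 0], 0]
    - [[0, 3, 11], [14, 4, 0], 0]
    - [[0, 2, 15], [21, 6, 0], 0]
    - [[0, 1, 19], [28, 8, 0], 0]
    - [[0, 0, 23], [35, 10, 0], 0]
    - [[0, -1, 26], [42, 12, 0], 0]
    - [[0.5, -2, 28], [50, 14, 0.0], 0]
    - [[0.5, -3, 29], [57, 16, 0.3], 0]
    - [[0.8, -4, 29], [64, 18, 0.4], 0]

```text
clock: 3.2
ee_pos: [561.4, 0.1, 368.4]
tool_rot: [[-0.964, -0.266, 0.03], [-0.267, 0.96, -0.087], [-0.006, -0.092, -0.996]]
force: [0.2, 0.3, -1.1]
grip_width: 0.001
```

```bash
python3 - <<'E'
from h import *
o=ctrl.get_obs();print(np.round(o['qpos'],3),o['clock'],np.round(o['force'],2))
D=Rp([.025,-.092,-1])
for n,t,Q in(('behind',W(-75,0,330),D),('P0',W(-62,0,240),D)):
    print(n);rel(t-22*Q[:,2],Q)
E
```

```text
[-0.5    0.091  0.399  1.537  0.055  1.5    1.735] 3.2 [ 0.18  0.27 -1.11]
behind
cm [  1.12 -27.25  -1.65] deg [ -5.   16.1 178.9]
cm [  1.12 -27.25  -1.65] deg [-0.2  0.3 -0.3]
P0
cm [  1.07 -25.95 -10.65] deg [ -5.   16.1 178.9]
cm [  1.07 -25.95 -10.65] deg [-0.2  0.3 -0.3]
```

move_arm:
  series:
    - [[0, -3, 0], [0, 0, 0], 0]
    - [[0, -7, -0.5], [0, 0, 0], 0]
    - [[0.5, -12, -1], [0, 0, 0], 0]
    - [[0.5, -17, -1], [0, 0, 0], 0]
    - [[1, -22, -1], [0, 0, 0], 0]
    - [[1, -26, -1], [0, 0, 0], 0]
    - [[1, -28, -3], [0, 0, 0], 0]
    - [[1, -28, -6], [0, 0, 0], 0]
    - [[1, -28, -9], [0, 0, 0], 0]
    - [[1, -28, -10.5], [0, 0, 0], 0]

```text
clock: 4.2
ee_pos: [570.2, -279.0, 257.1]
tool_rot: [[-0.964, -0.265, 0.022], [-0.266, 0.959, -0.094], [0.004, -0.097, -0.995]]
force: [-0.3, 0.4, -0.0]
grip_width: -0.002
```

```bash
python3 - <<'E'
from h import *
o=ctrl.get_obs();print(np.round(o['qpos'],3),o['clock'],np.round(o['force'],2))
T=np.array(o['ee_pos'])+22*np.array(o['tool_rot'])[:,2]
print('tip',T,'f',-(T-H)@ux)
a=snap('side','a2.png');b=snap('top','b2.png')
c=np.hstack([a['image'][60:420,220:620],b['image'][100:460,230:630]]);cv2.imwrite('pics/c2.png',c)
E
```

```text
[-0.139  0.287  0.594  1.578 -0.087  1.265  2.296] 4.2 [-0.35  0.4  -0.02]
tip [ 570.65940934 -281.10153724  235.23454944] f -81.55579104609855
```

View pics/c2.png

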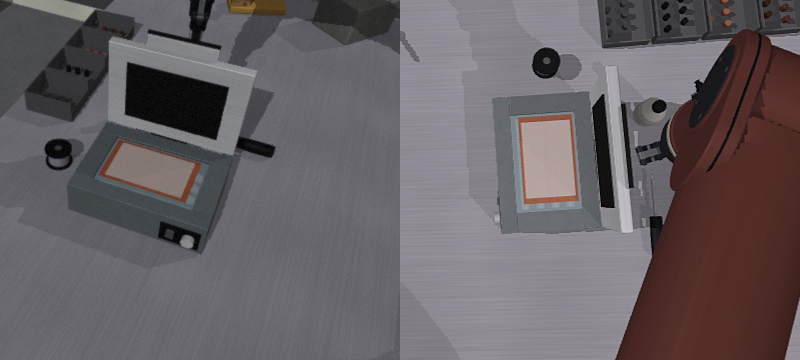

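In the side crop the finger is behind the lip at (203,20), with the lid unmoved. In the top crop the finger is at (645,150), behind the lid and above the bottle and driver. Next I approach and push slowly.

move_arm:
  series:
    - [[0, 0.7, 0], [0, 0, 0], 0]
    - [[0, 1.5, 0], [0, 0, 0], 0]
    - [[0, 2.3, 0], [0, 0, 0], 0]
    - [[0, 3.1, 0], [0, 0, 0], 0]
    - [[0, 3.5, 0], [0, 0, 0], 0]
    - [[0, 3.8, 0], [0, 0, 0], 0]
    - [[0, 4.1, 0], [0, 0, 0], 0]
    - [[0, 4.4, 0], [0, 0, 0], 0]
    - [[0, 4.7, 0], [0, 0, 0], 0]
    - [[0, 5.0, 0], [0, 0, 0], 0]

```text
clock: 5.3
ee_pos: [570.7, -229.8, 258.1]
tool_rot: [[-0.964, -0.264, 0.022], [-0.265, 0.96, -0.095], [0.004, -0.098, -0.995]]
force: [-1.1, -0.7, 2.4]
grip_width: 0.0
```

move_arm:
  series:
    - [[0, 0.2, 0], [0, 0, 0], 0]
    - [[0, 0.4, 0], [0, 0, 0], 0]
    - [[0, 0.6, 0], [0, 0, 0], 0]
    - [[0, 0.8, 0], [0, 0, 0], 0]
    - [[0, 1.0, 0], [0, 0, 0], 0]
    - [[0, 1.2, 0], [0, 0, 0], 0]
    - [[0, 1.4, 0], [0, 0, 0], 0]
    - [[0, 1.6, 0], [0, 0, 0], 0]
    - [[0, 1.8, 0], [0, 0, 0], 0]
    - [[0, 2.0, 0], [0, 0, 0], 0]

```text
clock: 6.3
ee_pos: [570.9, -209.6, 258.3]
tool_rot: [[-0.964, -0.264, 0.023], [-0.265, 0.96, -0.095], [0.003, -0.098, -0.995]]
force: [1.0, 0.5, 0.3]
grip_width: -0.003
```

```bash
cat >> h.py <<'E'
def ang():
    P=lid()
    q=P-H; f=-q@ux; l=q@uy; z=q[:,2]
    # lid points: radius 60..175 from hinge, edges |l| 60..120 avoids arm; underside plane through hinge
    r=np.hypot(f,z);th=np.arctan2(z,f)
    k=(abs(l)<122)&(abs(l)>40)&(r>60)&(r<178)&(z>12)&(th<1.8)
    h,e=np.histogram(th[k],np.arange(0,1.8,.02));i=h.argmax();m=k&(abs(th-e[i]-.01)<.04)
    return np.median(th[m]),m.sum()
def st():
    o=ctrl.get_obs();T=np.array(o['ee_pos'])+22*np.array(o['tool_rot'])[:,2]
    print('t',o['clock'],'F',np.round(o['force'],1),'tip',T.round(),'f',round(-(T-H)@ux,1),'lid',ang())
E
python3 -c "
from h import *
st()"
```

```text
t 6.3 F [1.  0.5 0.3] tip [ 571. -212.  236.] f -12.3 lid (np.float64(1.3481825900687254), np.int64(1098))
```

```bash
python3 -c "
from h import *
st();st();b=snap('top','b3.png');a=snap('side')
import cv2
c=np.hstack([a['image'][60:420,220:620],b['image'][100:460,230:630]]);cv2.imwrite('pics/c3.png',c)
P=lid(a);q=P-H;f=-q@ux;l=q@uy;z=q[:,2]
for lo in range(10,210,25):
  k=(abs(l)<120)&(abs(l)>100)&(z>lo)&(z<lo+25)&(f>-40)&(f<90);print(lo,f[k].mean().round(1),np.median(f[k]).round(1),k.sum())
"
```

```text
t 6.35 F [-0.2  0.5  0.8] tip [ 571. -211.  236.] f -11.9 lid (np.float64(1.3459439178256063), np.int64(1081))
t 6.4 F [-0.2  0.2 -1. ] tip [ 571. -211.  236.] f -12.0 lid (np.float64(1.3462640058897133), np.int64(1069))
10 5.4 5.4 43
35 11.2 11.4 47
60 16.4 16.4 54
85 21.9 21.8 53
110 27.7 27.9 56
135 32.7 32.4 71
160 33.3 35.3 85
185 nan nan 0<string>:8: RuntimeWarning: Mean of empty slice.
  ret = ret.dtype.type(ret / rcount)
  return _methods._mean(a, axis=axis, dtype=dtype,
```

View pics/c3.png

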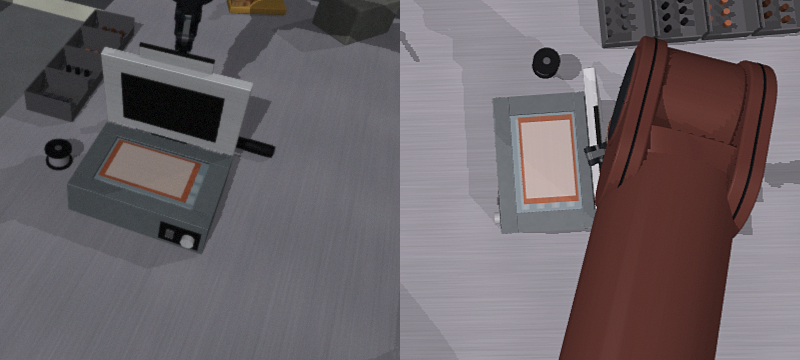

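The lid is at rest at about 1.35. In the side crop the finger knuckle is behind the lip at (187,40). I keep pushing.

move_arm:
  series:
    - [[0, 0.2, 0], [0, 0, 0], 0]
    - [[0, 0.4, 0], [0, 0, 0], 0]
    - [[0, 0.6, 0], [0, 0, 0], 0]
    - [[0, 0.8, 0], [0, 0, 0], 0]
    - [[0, 1.0, 0], [0, 0, 0], 0]
    - [[0, 1.2, 0], [0, 0, 0], 0]
    - [[0, 1.4, 0], [0, 0, 0], 0]

```text
clock: 7.25
ee_pos: [570.9, -195.6, 258.3]
tool_rot: [[-0.964, -0.264, 0.023], [-0.265, 0.96, -0.095], [0.003, -0.098, -0.995]]
force: [-1.4, 0.0, -0.5]
grip_width: -0.0
```

```bash
python3 -c "
from h import *
st();st();st()"
```

```text
t 7.25 F [-1.4  0.  -0.5] tip [ 571. -198.  236.] f 1.7 lid (np.float64(1.2880011940060423), np.int64(1007))
t 7.3 F [ 0.9 -0.7  0.3] tip [ 571. -197.  236.] f 2.1 lid (np.float64(1.2859041087119718), np.int64(987))
t 7.35 F [ 1.3 -0.6  0.5] tip [ 571. -197.  236.] f 2.0 lid (np.float64(1.2835505534063392), np.int64(962))
```

The lid is now falling by itself at about 0.045 rad/s, so I go up and over to the front.

move_arm:
  series:
    - [[0, -1, 1.5], [0, 0, 0], 0]
    - [[0, -1, 5], [0, 0, 0], 0]
    - [[0, 0, 8], [0, 0, 0], 0]
    - [[0, 4, 8.5], [0, 0, 0], 0]
    - [[0, 9, 8.5], [0, 0, 0], 0]
    - [[0, 14, 8.5], [-7, -2, 0], 0]
    - [[0, 19, 8], [-14, -4, 0], 0]
    - [[0, 23, 7], [-21, -6, 0], 0]
    - [[-0.5, 25.5, 5], [-28, -8, 0], 0]
    - [[-1, 26, 2], [-36, -10, 0], 0]

```text
clock: 8.4
ee_pos: [562.3, 68.4, 280.8]
tool_rot: [[-0.963, -0.192, 0.188], [-0.268, 0.704, -0.657], [-0.006, -0.683, -0.73]]
force: [0.6, -0.2, -0.9]
grip_width: -0.003
```

```bash
python3 -c "
from h import *
st();st()
R=Rp([.25,-.92,-.3]);rel(W(225,0,150)-22*R[:,2],R)"
```

```text
t 8.4 F [ 0.6 -0.2 -0.9] tip [566.  54. 265.] f 253.4 lid (np.float64(nan), np.int64(0))
t 8.45 F [-4.4  3.4 -8. ] tip [562.  56. 256.] f 255.3 lid (np.float64(nan), np.int64(0))
cm [ -0.34  -2.3  -11.66] deg [-40.1 146.4  95.2]
cm [ -0.34  -2.3  -11.66] deg [-28.   -8.4  -0.4]
  return _methods._mean(a, axis=axis, dtype=dtype,
  ret = ret.dtype.type(ret / rcount)
```

```bash
cat >> h.py <<'E'
def angt():
    P=lid(ctrl.snapshot('top'));q=P-H;f=-q@ux;l=q@uy;z=q[:,2];r=np.hypot(f,z)
    th=np.arctan2(z,f)-np.arcsin(np.clip(18/np.maximum(r,18),-1,1))
    k=(abs(l)<122)&(abs(l)>62)&(r>60)&(r<178)&(z>8)&(f>-20)&(f<178)
    if k.sum()<10:return None
    h,e=np.histogram(th[k],np.arange(-.1,1.7,.02));i=h.argmax();m=k&(abs(th-e[i]-.01)<.04)
    return round(float(np.median(th[m])),3),int(m.sum()),int(k.sum())
def st():
    o=ctrl.get_obs();T=np.array(o['ee_pos'])+22*np.array(o['tool_rot'])[:,2]
    print('t',o['clock'],'F',np.round(o['force'],1),'tip',T.round(),'f',round(-(T-H)@ux,1),'lid',angt())
E
python3 -c "
from h import *
st()
R=Rp([.25,-.92,-.3]);rel(W(225,0,150)-22*R[:,2],R)"
```

```text
t 8.5 F [-0.7  0.5 -0.2] tip [562.  54. 257.] f 253.6 lid (1.218, 274, 293)
cm [ -0.48  -2.05 -11.95] deg [-39.9 146.6  95.6]
cm [ -0.48  -2.05 -11.95] deg [-28.3  -8.2  -0.2]
```

move_arm:
  series:
    - [[0, -1, -2], [-7, -2, 0], 0]
    - [[0, -3, -4], [-14, -4, 0], 0]
    - [[0, -6, -5.5], [-21, -6, 0], 0]
    - [[0, -8.5, -6], [-28, -8, 0], 0]
    - [[0, -10, -6.2], [-28, -8, 0], 0]
    - [[0, -10.8, -6.2], [-28, -8, 0], 0]

```text
clock: 9.15
ee_pos: [561.3, -46.4, 217.4]
tool_rot: [[-0.966, -0.075, 0.249], [-0.26, 0.3, -0.918], [-0.006, -0.951, -0.31]]
force: [0.1, 1.0, 0.4]
grip_width: -0.002
```

```bash
python3 -c "
from h import *
st();st()
R=Rp([.25,-.92,-.3]);rel(W(140,0,204)-22*R[:,2],R)"
```

```text
t 9.15 F [0.1 1.  0.4] tip [567. -67. 211.] f 132.9 lid (1.119, 426, 442)
t 9.2 F [ 0.6 -1.8  0.9] tip [567. -67. 211.] f 132.3 lid (1.109, 449, 469)
cm [-0.29  0.64 -0.77] deg [  44.9 -164.9  -54.8]
cm [-0.29  0.64 -0.77] deg [-0.7  0.3  0.1]
```

move_arm:
  series:
    - [[0, 0, 0], [0, 0, 0], 0]
    - [[0, 0, 0], [0, 0, 0], 0]
    - [[0, 0, 0], [0, 0, 0], 0]
    - [[0, 0, 0], [0, 0, 0], 0]
    - [[0, 0, 0], [0, 0, 0], 0]

```text
clock: 9.75
ee_pos: [561.0, -43.5, 216.3]
tool_rot: [[-0.964, -0.077, 0.254], [-0.265, 0.298, -0.917], [-0.005, -0.952, -0.308]]
force: [0.4, -0.3, 0.1]
grip_width: 0.002
```

```bash
python3 -c "
from h import *
st();st()"
```

```text
t 9.75 F [ 0.4 -0.3  0.1] tip [567. -64. 210.] f 135.8 lid (0.967, 647, 667)
t 9.8 F [ 0.1  0.4 -0.6] tip [567. -64. 210.] f 135.8 lid (0.951, 663, 678)
```

move_arm:
  series:
    - [[0, 0.2, -0.2], [0, 0, 0], 0]
    - [[0, 0.4, -0.4], [0, 0, 0], 0]
    - [[0, 0.6, -0.6], [0, 0, 0], 0]
    - [[0, 0.8, -0.8], [0, 0, 0], 0]
    - [[0, 1.0, -1.0], [0, 0, 0], 0]
    - [[0, 1.2, -1.2], [0, 0, 0], 0]
    - [[0, 1.4, -1.4], [0, 0, 0], 0]
    - [[0, 1.5, -1.5], [0, 0, 0], 0]
    - [[0, 1.5, -1.5], [0, 0, 0], 0]
    - [[0, 1.5, -1.5], [0, 0, 0], 0]

```text
clock: 10.85
ee_pos: [560.8, -28.8, 201.1]
tool_rot: [[-0.964, -0.077, 0.253], [-0.265, 0.298, -0.917], [-0.005, -0.952, -0.308]]
force: [-0.7, 1.2, -3.8]
grip_width: 0.0
```

```bash
python3 -c "
from h import *
st();st();st()
a=snap('side');b=snap('top')
c=np.hstack([a['image'][60:420,220:620],b['image'][100:460,230:630]]);cv2.imwrite('pics/c4.png',c)"
```

```text
t 10.85 F [-0.7  1.2 -3.8] tip [566. -49. 194.] f 150.6 lid (0.662, 954, 958)
t 10.9 F [-0.1  1.  -1.7] tip [566. -49. 194.] f 150.5 lid (0.662, 951, 964)
t 10.95 F [-1.3  1.  -3.1] tip [566. -49. 194.] f 150.4 lid (0.663, 953, 968)
```

View pics/c4.png

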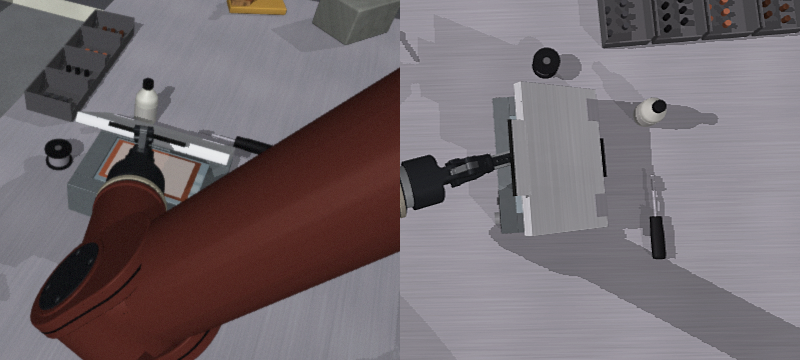

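The lid is caught and at rest at 0.66 rad with about 3 N. The top crop shows the finger under the lip at (505,160). I hold briefly, then lower.

move_arm:
  series:
    - [[0, 0, 0], [0, 0, 0], 0]
    - [[0, 0, 0], [0, 0, 0], 0]
    - [[0, 0, 0], [0, 0, 0], 0]
    - [[0, 0, 0], [0, 0, 0], 0]
    - [[0, 0.1, -0.1], [0, 0, 0], 0]
    - [[0, 0.3, -0.3], [0, 0, 0], 0]
    - [[0, 0.5, -0.6], [0, 0, 0], 0]
    - [[0, 0.7, -0.8], [0, 0, 0], 0]
    - [[0, 0.8, -1.0], [0, 0, 0], 0]
    - [[0, 1.0, -1.3], [0, 0, 0], 0]

```text
clock: 12.1
ee_pos: [561.0, -18.6, 188.2]
tool_rot: [[-0.964, -0.077, 0.254], [-0.265, 0.298, -0.917], [-0.005, -0.952, -0.307]]
force: [-0.0, 2.0, 0.2]
grip_width: -0.002
```

move_arm:
  series:
    - [[0, 0.2, -0.2], [0, 0, 0], 0]
    - [[0, 0.4, -0.5], [0, 0, 0], 0]
    - [[0, 0.5, -0.8], [0, 0, 0], 0]
    - [[0, 0.7, -1.0], [0, 0, 0], 0]
    - [[0, 0.9, -1.3], [0, 0, 0], 0]
    - [[0, 1.0, -1.6], [0, 0, 0], 0]
    - [[0, 1.2, -1.9], [0, 0, 0], 0]
    - [[0, 1.4, -2.2], [0, 0, 0], 0]
    - [[0, 1.5, -2.4], [0, 0, 0], 0]
    - [[0, 1.6, -2.6], [0, 0, 0], 0]

```text
clock: 13.1
ee_pos: [560.8, -2.8, 162.1]
tool_rot: [[-0.964, -0.077, 0.253], [-0.264, 0.297, -0.917], [-0.005, -0.952, -0.307]]
force: [-1.9, 0.6, -1.0]
grip_width: -0.003
```

```bash
python3 -c "
from h import *
st();st()"
```

```text
t 13.1 F [-1.9  0.6 -1. ] tip [566. -23. 155.] f 176.5 lid (0.433, 1089, 1095)
t 13.15 F [-0.7  2.2 -2.3] tip [566. -23. 155.] f 176.7 lid (0.429, 1090, 1098)
```

move_arm:
  series:
    - [[0, 0.1, -0.2], [0, 0, 0], 0]
    - [[0, 0.2, -0.4], [0, 0, 0], 0]
    - [[0, 0.3, -0.6], [0, 0, 0], 0]
    - [[0, 0.4, -0.8], [0, 0, 0], 0]
    - [[0, 0.5, -1.0], [0, 0, 0], 0]
    - [[0, 0.6, -1.2], [0, 0, 0], 0]
    - [[0, 0.7, -1.4], [0, 0, 0], 0]
    - [[0, 0.8, -1.6], [0, 0, 0], 0]
    - [[0, 0.9, -1.8], [0, 0, 0], 0]
    - [[0, 1.0, -2.0], [0, 0, 0], 0]

```text
clock: 14.2
ee_pos: [561.0, 7.2, 142.2]
tool_rot: [[-0.964, -0.077, 0.253], [-0.265, 0.298, -0.917], [-0.005, -0.952, -0.307]]
force: [0.6, 0.3, -1.7]
grip_width: -0.001
```

move_arm:
  series:
    - [[0, 0.1, -0.2], [0, 0, 0], 0]
    - [[0, 0.2, -0.4], [0, 0, 0], 0]
    - [[0, 0.2, -0.6], [0, 0, 0], 0]
    - [[0, 0.3, -0.8], [0, 0, 0], 0]
    - [[0, 0.3, -1.0], [0, 0, 0], 0]
    - [[0, 0.4, -1.2], [0, 0, 0], 0]
    - [[0, 0.4, -1.4], [0, 0, 0], 0]
    - [[0, 0.4, -1.6], [0, 0, 0], 0]
    - [[0, 0.4, -1.8], [0, 0, 0], 0]
    - [[0, 0.4, -2.0], [0, 0, 0], 0]

```text
clock: 15.2
ee_pos: [561.0, 11.3, 122.1]
tool_rot: [[-0.964, -0.077, 0.254], [-0.265, 0.298, -0.917], [-0.005, -0.952, -0.307]]
force: [0.3, 2.7, -1.0]
grip_width: -0.001
```

```bash
python3 -c "
from h import *
st();st()"
```

```text
t 15.2 F [ 0.3  2.7 -1. ] tip [567.  -9. 115.] f 190.6 lid (0.226, 1115, 1134)
t 15.25 F [ 0.9  1.8 -1.6] tip [567.  -9. 115.] f 190.6 lid (0.223, 1115, 1135)
```

move_arm:
  series:
    - [[0, 0, -0.1], [0, 0, 0], 0]
    - [[0, 0, -0.2], [0, 0, 0], 0]
    - [[0, 0, -0.4], [0, 0, 0], 0]
    - [[0, 0, -0.5], [0, 0, 0], 0]
    - [[0, 0, -0.7], [0, 0, 0], 0]
    - [[0, 0, -0.8], [0, 0, 0], 0]
    - [[0, 0, -1.0], [0, 0, 0], 0]
    - [[0, 0, -1.2], [0, 0, 0], 0]
    - [[0, 0, -1.3], [0, 0, 0], 0]
    - [[0, 0, -1.5], [0, 0, 0], 0]

```text
clock: 16.3
ee_pos: [560.9, 11.2, 107.2]
tool_rot: [[-0.964, -0.077, 0.253], [-0.265, 0.298, -0.917], [-0.005, -0.952, -0.307]]
force: [1.1, 1.9, -2.0]
grip_width: 0.001
```

move_arm:
  series:
    - [[0, 0, -0.1], [0, 0, 0], 0]
    - [[0, 0, -0.2], [0, 0, 0], 0]
    - [[0, 0, -0.4], [0, 0, 0], 0]
    - [[0, 0, -0.5], [0, 0, 0], 0]
    - [[0, 0, -0.7], [0, 0, 0], 0]
    - [[0, 0, -0.8], [0, 0, 0], 0]
    - [[0, 0, -1.0], [0, 0, 0], 0]
    - [[0, 0, -1.2], [0, 0, 0], 0]
    - [[0, 0, -1.3], [0, 0, 0], 0]
    - [[0, 0, -1.5], [0, 0, 0], 0]

```text
clock: 17.3
ee_pos: [560.9, 11.2, 92.2]
tool_rot: [[-0.964, -0.077, 0.253], [-0.265, 0.298, -0.917], [-0.005, -0.952, -0.307]]
force: [0.5, 3.0, -2.7]
grip_width: -0.001
```

```bash
python3 -c "
from h import *
st();st()"
```

```text
t 17.3 F [ 0.5  3.  -2.7] tip [566.  -9.  85.] f 190.5 lid (0.086, 1109, 1130)
t 17.35 F [-0.4  3.  -2.7] tip [566.  -9.  85.] f 190.5 lid (0.084, 1119, 1138)
```

move_arm:
  series:
    - [[0, 0, -0.1], [0, 0, 0], 0]
    - [[0, 0, -0.2], [0, 0, 0], 0]
    - [[0, 0, -0.3], [0, 0, 0], 0]
    - [[0, 0, -0.4], [0, 0, 0], 0]
    - [[0, 0, -0.5], [0, 0, 0], 0]
    - [[0, 0, -0.6], [0, 0, 0], 0]
    - [[0, 0, -0.7], [0, 0, 0], 0]
    - [[0, 0, -0.8], [0, 0, 0], 0]
    - [[0, 0, -0.9], [0, 0, 0], 0]
    - [[0, 0, -1.0], [0, 0, 0], 0]

```text
clock: 18.4
ee_pos: [560.9, 11.2, 82.2]
tool_rot: [[-0.964, -0.077, 0.253], [-0.265, 0.298, -0.917], [-0.005, -0.952, -0.307]]
force: [-0.7, 2.0, -2.8]
grip_width: 0.002
```

move_arm:
  series:
    - [[0, 0, -0.1], [0, 0, 0], 0]
    - [[0, 0, -0.2], [0, 0, 0], 0]
    - [[0, 0, -0.3], [0, 0, 0], 0]
    - [[0, 0, -0.4], [0, 0, 0], 0]
    - [[0, 0, -0.5], [0, 0, 0], 0]
    - [[0, 0, -0.6], [0, 0, 0], 0]
    - [[0, 0, -0.7], [0, 0, 0], 0]
    - [[0, 0, -0.8], [0, 0, 0], 0]
    - [[0, 0, -0.9], [0, 0, 0], 0]
    - [[0, 0, -1.0], [0, 0, 0], 0]

```text
clock: 19.4
ee_pos: [560.8, 10.4, 72.7]
tool_rot: [[-0.965, -0.076, 0.252], [-0.264, 0.297, -0.918], [-0.005, -0.952, -0.306]]
force: [0.0, 0.5, -0.1]
grip_width: 0.001
```

```bash
python3 -c "
from h import *
st();st()"
```

```text
t 19.4 F [ 0.   0.5 -0.1] tip [566. -10.  66.] f 189.7 lid (0.003, 1085, 1112)
t 19.45 F [-0.3 -0.1 -0.4] tip [566. -10.  66.] f 189.7 lid (0.003, 1081, 1111)
```

move_arm:
  series:
    - [[0, 0, -0.3], [0, 0, 0], 0]
    - [[0, 0.3, -0.8], [0, 0, 0], 0]
    - [[0, 1, -1.0], [0, 0, 0], 0]
    - [[-0.3, 2.5, -1.0], [0, 0, 0], 0]
    - [[-0.6, 4.5, -1.0], [0, 0, 0], 0]
    - [[-1, 7, -0.5], [0, 0, 0], 0]
    - [[-1, 10, 1], [0, 0, 0], 0]
    - [[-1, 13, 4], [0, 0, 0], 0]
    - [[-1, 15, 7], [0, 0, 0], 0]
    - [[-1, 15, 8], [0, 0, 0], 0]

```text
clock: 20.5
ee_pos: [551.1, 167.2, 154.4]
tool_rot: [[-0.963, -0.076, 0.259], [-0.27, 0.302, -0.914], [-0.008, -0.95, -0.312]]
force: [-0.1, 0.2, -0.1]
grip_width: -0.0
```

move_arm:
  series:
    - [[0, 0, 0], [0, 0, 0], 0]
    - [[0, 0, 0], [0, 0, 0], 0]
    - [[0, 0, 0], [0, 0, 0], 0]

```text
clock: 20.8
ee_pos: [550.4, 160.2, 151.3]
tool_rot: [[-0.965, -0.078, 0.252], [-0.264, 0.296, -0.918], [-0.003, -0.952, -0.306]]
force: [-0.4, -0.8, -0.4]
grip_width: -0.002
```

```bash
python3 -c "
from h import *
st()
a=snap('side');b=snap('top')
c=np.hstack([a['image'][60:420,220:620],b['image'][100:460,230:630]]);cv2.imwrite('pics/c5.png',c)"
```

```text
t 20.8 F [-0.4 -0.8 -0.4] tip [556. 140. 145.] f 339.8 lid (0.002, 1080, 1113)
```

View pics/c5.png

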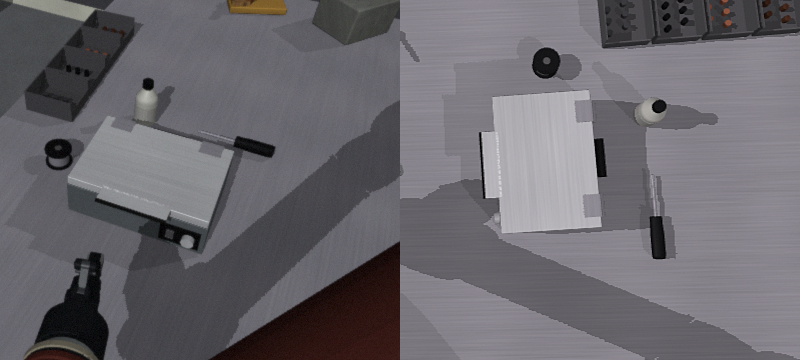

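The side crop shows the lid shut with the finger well clear at (90,270). In the top crop the spool (545,62), bottle (650,110) and driver (657,235) are where they were.

```bash
python3 -c "
from h import *
ctrl.job_done()"
```

```text
the job is handed in; nothing more can be done
```

The lid is shut and the job is handed in at about 21 s; no verdict was reported.

- **Tipping:** I pushed the lid from behind with the closed fingers to about 1.28 rad. It then fell by itself with the arm away from it.
- **Catching:** The lid landed on the finger under its lip and came to rest at about 0.66 rad. It was held there for about half a second at about 3 N, by the wrist reading.
- **Lowering:** I brought it down on the finger at about 0.05 to 0.15 rad/s, slowest over the last part. The highest force I read at the tool in contact was about 4 N.

My last checks showed a lid angle of about 0.002 rad and no force on the tool beyond noise. The finger was about 130 mm clear of the lip. Spool, bottle and screwdriver look unmoved in the pictures.

The board could not be seen under the shut lid, but nothing touched it.

The lid moved about twice as far as I expected for the push. The finger linkage met the lip higher up, before the fingertip did. This did no harm.

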